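Feed a block to length in the mitre box with its telescoping stop arm

TASK

Lay the loose pine block flat in the trough of the mitre box, lengthwise and wholly between the arm's push foot and the blue saw guides, and let go of it. Then squeeze the red lock button on the arm's grip to release the arm, and extend it slowly, pushing the block ahead of it along the trough, until the yellow pointer stands at the white line of the blue set mark on the rule; do not overrun, the block must stay against the foot. The lock only catches every 20 mm, so finish still holding the arm at the mark with the button squeezed in, ready for the saw cut, and leave the set mark, the tape measure, the spring clamp and the sanding cork where they are.

Things in the scene. Friction and masses are not known exactly. Their poses are not given: they have to be found in the camera images.
- mitre_box: Mitre box screwed to the bench: plywood deck 128 mm (x) by 450 mm (y), 12 mm thick. Origin: on the bench under the trough's centre line. Its y axis runs along the trough; the arm extends towards -y; -x is the front, with a notch bar (x -55 to -45 mm, top 22 mm over the bench) and the white rule (x -69 to -58 mm, top 15 mm, ticks every 5 mm). The arm's housing stands at y 62 to 222 mm, top 50 mm.
- trough (a point): Middle of the free trough between push foot (arm home) and saw guides, on the deck, 12 mm over the bench; mitre box's axes; at y -64 mm in its frame. The trough is 60 mm wide (x +-30 mm) between two aluminium lips 8 mm thick, their tops 24 mm over the bench. The free part is 113 mm long (y +54 to -59 mm from here).
- saw_line (a point): Saw line between the two blue saw guides, on the deck, at y -135 mm in the mitre box's frame. The guides are 24 mm long (y +-12 mm), from x 38 to 54 mm on either side, tops 55 mm over the bench. The trough runs on between them to y -224 mm in the box's frame, so the block can pass.
- stop_arm: Telescoping arm; slides out along the mitre box's -y from 0 (home, where it starts) to 115 mm, friction about 3 N unlocked. Origin: middle of its black grip, 55 mm over the bench; axes as the box. Grip: 40 mm (x) by 36 mm (y), 30 to 74 mm over the bench, free for fingers at front and back above 32 mm. Locked by a spring pawl in notches every 20 mm (first at home), 1 mm play.
- lock_button (a joint): Red button, 22 mm (y) by 18 mm (z), on the grip's front (-x) face. Metres pressed towards +x: 0 out (locked), 0.006 fully in; arm free from 0.005. 3 N to start, 6 N fully in; springs out when let go. Pinching the grip from above, one finger on the button and one on the ribbed back, presses it: 46.5 mm across when out, 40.5 mm when in; 15 to 25 N of grip keeps it in.
- button_face (a point): Middle of the outer face of the red button, 55 mm over the bench, 26.5 mm in front of the grip's middle.
- pointer_tip (a point): Tip of the yellow pointer that reaches forward from the arm over the rule, 62.5 mm in front of the grip's middle and at the same y as it; moves with the arm.
- mark_line (a point): White line on the blue set mark, a small tab (14 by 10 mm, 4 mm high) clipped on the rule; the pointer is at the mark when both have the same y in the mitre box's frame. It stands 55 to 105 mm from the pointer's home and would slide if pushed.
- foot_face (a point): Middle of the front face of the push foot (48 mm wide, z 14 to 44 mm over the bench), which pushes the block; moves with the arm.
- block: Loose pine block, 50 mm (x) by 85 mm (y) by 34 mm (z) high, about 0.07 kg, lying on the bench to the right of the mitre box. Origin: centre of its underside; y is its length. Resting in the trough its underside is 12 mm over the bench.
- tape: Bystander: yellow tape measure, 35 x 86 x 63 mm, in front of the mitre box.
- clamp: Bystander: black spring clamp, 53 x 138 x 20 mm, behind the mitre box.
- cork: Bystander: sanding cork, 63 x 95 x 29 mm, behind the block.
There are look-alikes about, which are no part of the job. What is shaped like the block but pink is not meant.

How it is judged:
On the way, in this order (a step that is already met when the one before it is completed fails the run):
1. the block lies flat in the trough, lengthwise, between the push foot (arm still home) and the saw guides, and is let go (x of block in the frame of mitre_box between -0.009 and 0.009 m and y of block in the frame of mitre_box between -0.095 and -0.045 m and z of block in the frame of mitre_box below 0.016 m and angle between block's own z axis and vertical below 0.1 rad and y of foot_face in the frame of mitre_box above -0.014 m and linear speed of block below 0.02 m/s and contact force between the fingers and block below 0.1 N), for 0.1 s.
2. the lock button is squeezed in and the arm slides out (value of joint lock_button above 0.004 m and y of foot_face in the frame of mitre_box below -0.03 m), for 0.1 s.
At the end, for the whole second after the job is handed in: The gripper still holds the arm's grip with the button squeezed in (at least 4 mm) and the arm at rest, the pointer within 3 mm of the white line of the set mark, and the block lies flat in the trough, untouched by the robot, its end within 5 mm of the push foot (y of pointer_tip in the frame of mark_line between -0.003 and 0.003 m and value of joint lock_button above 0.004 m and contact force between the fingers and stop_arm above 2 N and linear speed of each of stop_arm, block below 0.01 m/s and y of block in the frame of foot_face between -0.0475 and -0.039 m and x of block in the frame of mitre_box between -0.009 and 0.009 m and z of block in the frame of mitre_box below 0.016 m and angle between block's own z axis and vertical below 0.1 rad and contact force between each of the arm, the fingers and block below 0.1 N); the arm keeps its last pose, push and grip.
It fails at once if the set mark is shifted by more than 3 mm (distance of mark_line from where it was at the start of the episode above 0.003 m).
It fails at once if the tape measure is moved by more than 20 mm (distance of tape from where it was at the start of the episode above 0.02 m).
It fails at once if the spring clamp is moved by more than 20 mm (distance of clamp from where it was at the start of the episode above 0.02 m).
It fails at once if the sanding cork is moved by more than 20 mm (distance of cork from where it was at the start of the episode above 0.02 m).
It also fails if it takes over 48 s, if anything falls off the work surface, if the arm or the gripper's body presses on something with over 40 N, if the wrist force passes 120 N, or if a joint passes its speed limit or range.

ROBOT

A 7-joint arm with a two-finger parallel gripper is mounted at the origin on a cart in front of the work surface, level with it; the furniture and walls round the work are solid. World frame = base frame: x ahead of the robot, y to its left, z up, the work surface at z = 0. Lengths are in m, angles in rad, forces in N, time in s.
With the tool pointing down it reaches from about 0.425 to 0.925 m from the base axis. Payload 6.8 kg.
Tool frame: the origin (TCP) lies at the centre of the arm's flange, where the gripper is bolted on; the fingertips stand 182 mm ahead of it and the grasp point (between the pads) lies 163 mm ahead of it; z points along the fingers, y is the line along which they close (so a half turn about z gives the same grasp; the last joint's range is limited). The gripper opens to 88 mm and grips with 3 to 60 N. Pads are 20 mm wide; open, the fingers measure 115 mm over their backs; the gripper's body (75 mm by 178 mm) begins 61 mm behind the grasp point.
Start: joints at [-1.334, 0.477, 0.022, 1.555, -0.011, 1.109, -0.083], TCP at [0.228, 0.635, 0.405] pointing down, gripper open.
Joint ranges: [-2.96, 2.96], [-0.34, 2.1], [-1.41, 1.46], [0.24, 2.44], [-1.37, 4.51], [0.17, 1.92], [-2.96, 2.96]. Speed limits (rad/s): [2.39, 2.39, 3.14, 3.14, 3.14, 3.14, 3.14].

INTERFACE

Orientations are given as a unit quaternion [w, x, y, z].
In Python, from cell import bot gives the robot as it stands.
- The arm moves only by the tool arm_command, never from a script. Its argument "rows" is a list of rows, each a list of 7 numbers: the turn, a rotation vector about the tool's x, y, z in degrees, then the shift along the tool's x, y, z in units of 40 mm (1.0 is 40 mm), then the gripper command: -1 is fully open, 1 is shut, values between are in proportion. A call has 1 to 20 rows; each row shifts and turns the commanded pose from where the row before left it, along the tool's axes as they then stand; what a row does not reach is not made up. A row lasts 1/10 s, in which the tool goes at most 50 mm and 8.59 degrees, less where a joint would pass 70% of its speed; a pose out of reach is approached as far as the arm can. A call is refused whole if a number of a shift passes 1 or a number of a turn 8.59, either way. A call with a gripper value outside its range is refused whole. The fingers move at their own pace and stop on an object; the grip force is fixed at half the most. Time passes only in rows, so rows that do not move let the fingers close. It gives the time, the measured TCP pose, the force, the opening and the grip force at its end, in the units of the state.
- bot.observe(): the state, without advancing time (a new reading comes with each control period).
- bot.camera(name): name is "side" or "top" or "wrist"; returns the picture (420x560x3 uint8, blue, green, red); there is no depth.
- bot.camera_info(name): a dict with "vfov" (degrees; the focal length in pixels is half the picture's height over the tangent of half this angle, whatever the lens; pixels are square), "cx", "cy" (the principal point, pixels), "R" (3x3) and "t" (3): a world point X has camera coordinates R X + t. Camera axes: x right, y down, z forward; pixel columns grow to the right and rows downward; lengths in m; the calibration is good to about 2 mm. A picture is of the moment at which its call begins: read the wrist's pose just before it. camera_info takes no time and is no camera call; for the wrist camera it gives the pose at the moment of the call.
- bot.hand_in(): hands the job in; it is judged then, once.
The state is a dict: "time_s": time; "q": joint angles; "joint_velocities": joint speeds; "effort": joint torques, N m; "tcp_pos": TCP position; "tool_rot": TCP orientation; "ft_force": force on the tool from outside, world axes, zero at the start; "torque": the same for the moment, N m; "gripper_width": finger opening in m; "finger_force": force on a finger pad.
Only numpy, scipy, OpenCV 4.12 (cv2) and the standard library are available. Lean on these libraries where they do the work, as an engineer would, in place of code of your own. Each camera call takes 0.05 s, during which the arm holds its last target. There are 200 camera calls.

## Working session

There is one attempt and no reset: what is moved stays moved. The work goes in short steps, Python scripts to look and compute and a tool call to move; the robot and the scene stay as the last step left them, time stands still between calls to the robot, and variables do not carry over. Pictures are saved under pics/ and viewed, at most 10 in all, crops included, and the job is handed in when it is done.

Besides the shell and the picture viewer there is one more tool, called after "Call:" in YAML: its name, and indented under it one key for each argument. arm_command: Moves the arm, as the interface text tells. Its arguments: {"type":"object","properties":{"rows":{"type":"array","items":{"type":"array","items":{"type":"number"}}}},"required":["rows"]}

```bash
mkdir -p pics
python3 - <<'E'
from cell import bot
import cv2, numpy as np
s=bot.observe(); print(s)
for n in("top","side"):
    i=bot.camera_info(n); print(n,i); cv2.imwrite(f"pics/{n}0.png",bot.camera(n))
E
```

```text
{'time_s': 0.0, 'q': array([-1.33411833,  0.47776899,  0.02239127,  1.55644151, -0.01147779,
        1.10930253, -0.08311776]), 'joint_velocities': array([ 1.93674669e-03,  1.61016871e-03, -5.03406164e-05, -2.55932156e-03,
        1.09886047e-03,  8.37098490e-04, -9.25791090e-04]), 'effort': array([-4.16234643e-04, -5.82852209e+01,  1.53416321e+00, -2.72620279e+01,
       -5.44620480e-02,  1.70737359e-02,  1.74695301e-04]), 'tcp_pos': array([0.22806977, 0.63500971, 0.4037075 ]), 'tool_rot': array([-6.64560192e-05,  1.71552084e-01,  9.85174644e-01, -8.93405484e-04]), 'ft_force': array([-0.12519125,  0.14987637, -0.40477721]), 'torque': array([ 0.00567033, -0.00148808, -0.03266303]), 'finger_force': 0.0, 'gripper_width': 0.08783323426232291}
top {'vfov': 44.41592465906698, 'cx': 278.4148640577462, 'cy': 210.62982416071182, 'R': array([[-0.00914196, -0.99993308,  0.00708999],
       [-0.98529127,  0.00779772, -0.17070533],
       [ 0.17063862, -0.00854629, -0.98529662]]), 't': array([-0.07437689,  0.59294944,  1.2855036 ])}
side {'vfov': 54.45349803628076, 'cx': 286.2057890924562, 'cy': 206.32162634022194, 'R': array([[-0.99714817, -0.07533967, -0.00441073],
       [-0.03042397,  0.45478198, -0.89008299],
       [ 0.06906448, -0.88741044, -0.45577715]]), 't': array([0.55320718, 0.09777994, 0.89129866])}
```

View pics/top0.png

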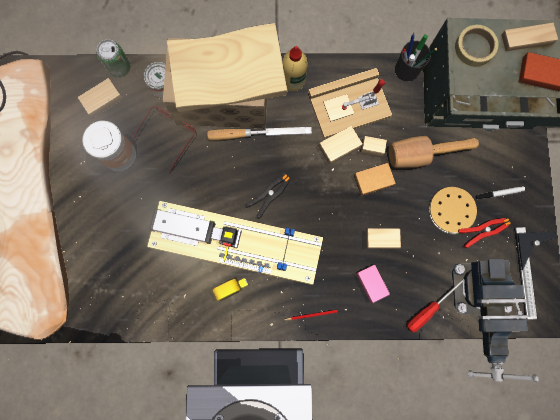

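View pics/side0.png

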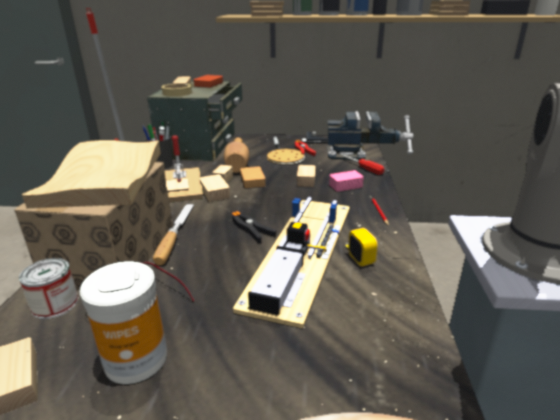

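The top view shows the mitre box running from (155,225) to (320,260), with the grip at (229,236), the blue mark near (261,268) and the guides at (290,232) and (282,266). The pine block is at (384,238), the pink look-alike at (374,283), the cork at (375,178), the tape at (229,289) and the clamp at (268,195).

```bash
cat > h.py <<'E'
import numpy as np, cv2
from scipy.spatial.transform import Rotation as Ro
def ray(i,uv,z,shape=(420,560)):
    f=shape[0]/2/np.tan(np.radians(i["vfov"])/2)
    uv=np.atleast_2d(np.array(uv,float)); R=np.array(i["R"]);t=np.array(i["t"])
    d=np.c_[(uv[:,0]-i["cx"])/f,(uv[:,1]-i["cy"])/f,np.ones(len(uv))]@R
    c=-R.T@t
    return (c+d*((z-c[2])/d[:,2])[:,None])
def proj(i,X,shape=(420,560)):
    f=shape[0]/2/np.tan(np.radians(i["vfov"])/2)
    p=np.atleast_2d(X)@np.array(i["R"]).T+i["t"]
    return np.c_[i["cx"]+f*p[:,0]/p[:,2],i["cy"]+f*p[:,1]/p[:,2]]
def big(mask,n=1,near=None):
    cs=cv2.findContours(mask,cv2.RETR_EXTERNAL,cv2.CHAIN_APPROX_NONE)[0]
    return sorted(cs,key=cv2.contourArea)[::-1][:n]
E
python3 - <<'E'
from cell import bot
from h import *
i=bot.camera_info("top"); im=cv2.imread("pics/top0.png"); hsv=cv2.cvtColor(im,cv2.COLOR_BGR2HSV)
def roi(m,x0,y0,x1,y1):
    o=np.zeros_like(m);o[y0:y1,x0:x1]=m[y0:y1,x0:x1];return o
bright=((hsv[...,2]>130)).astype(np.uint8)*255
for nm,r,z in(("block",(355,215,415,262),.034),("deck",(140,190,335,292),.012),("tape",(200,272,250,305),.06)):
    c=big(roi(bright,*r))[0]
    b=cv2.boxPoints(cv2.minAreaRect(c)); print(nm,b.round(1).tolist()); print(ray(i,b,z).round(4)[:,:2].tolist(), ray(i,[b.mean(0)],z).round(4))
blue=cv2.inRange(hsv,(100,120,60),(130,255,255))
for c in big(roi(blue,140,190,335,292),5):
    m=c.reshape(-1,2).mean(0); print("blue",m,cv2.contourArea(c),ray(i,[m],.02).round(4))
print("grip",ray(i,[[229,236]],.074))
# scaled crop
cv2.imwrite("pics/c0.png",cv2.resize(im[190:310,140:340],(800,480),interpolation=cv2.INTER_CUBIC))
s=bot.observe(); w=bot.camera_info("wrist"); R=np.array(w["R"]);t=np.array(w["t"])
q=s["tool_rot"]; T=Ro.from_quat([q[1],q[2],q[3],q[0]]).as_matrix()
print("cam in tool",T.T@(-R.T@t-s["tcp_pos"]),"Rct",R@T,w["vfov"]); print(T)
E
```

```text
block [[368.0, 228.0], [400.0, 228.0], [400.0, 247.0], [368.0, 247.0]]
[[0.5472, -0.3139], [0.5465, -0.3979], [0.4966, -0.3955], [0.4973, -0.312]] [[ 0.5218 -0.3548  0.034 ]]
deck [[141.89999389648438, 267.5], [156.39999389648438, 199.60000610351562], [323.29998779296875, 235.3000030517578], [308.79998779296875, 303.20001220703125]]
[[0.4506, 0.2794], [0.6317, 0.2471], [0.5318, -0.1983], [0.3546, -0.1563]] [[0.4909 0.0421 0.012 ]]
tape [[211.39999389648438, 288.79998779296875], [242.60000610351562, 273.20001220703125], [248.39999389648438, 284.79998779296875], [217.1999969482422, 300.3999938964844]]
[[0.3928, 0.0909], [0.431, 0.0126], [0.4019, -0.0021], [0.3639, 0.076]] [[0.3973 0.0444 0.06  ]]
blue [289.2962963  231.48148148] 45.5 [[ 0.5416 -0.1079  0.02  ]]
blue [281.28 266.2 ] 41.5 [[ 0.4504 -0.0858  0.02  ]]
blue [260.23076923 268.92307692] 8.5 [[ 0.4438 -0.0309  0.02  ]]
grip [[0.52419046 0.0464022  0.074     ]]
cam in tool [ 0.06865384 -0.0005948   0.02161681] Rct [[-8.81272989e-04  9.99999476e-01 -5.20846921e-04]
 [-9.66380281e-01 -9.85562969e-04 -2.57115113e-01]
 [-2.57115491e-01  2.76747590e-04  9.66380643e-01]] 67.0641613660705
[[-9.41163085e-01  3.37952427e-01 -4.51518496e-04]
 [ 3.37952714e-01  9.41161814e-01 -1.55010559e-03]
 [-9.89099773e-05 -1.61149406e-03 -9.99998697e-01]]
```

View pics/c0.png

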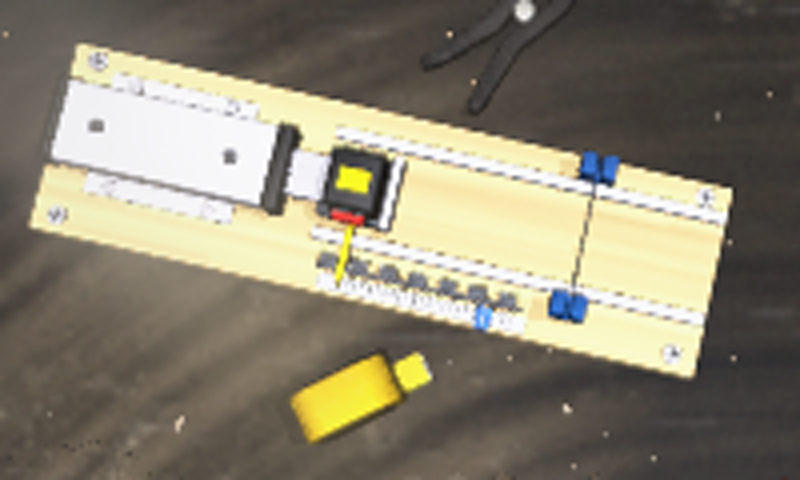

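The enlarged crop shows the grip with its yellow cap at (352,180), the red button at (347,217), the pointer tip at (342,278), the blue mark at (483,318) and the guides at (598,168) and (567,305). The box is turned by about −12.5°. I'll go above it now for a close wrist look.

Call:
arm_command:
  rows:
    - [0,0,7.8,0,0,0.17,-1]
    - [0,0,7.8,0,0,0.17,-1]
    - [0,0,7.8,0,0,0.17,-1]
    - [0,0,7.8,0,0,0.17,-1]
    - [0,0,7.8,0,0,0.17,-1]
    - [0,0,7.8,0,0,0.17,-1]
    - [0,0,7.8,0,0,0.17,-1]
    - [0,0,7.8,0,0,0.17,-1]
    - [0,0,7.8,0,0,0.17,-1]
    - [0,0,0,-0.96,0.38,0,-1]
    - [0,0,0,-0.96,0.38,0,-1]
    - [0,0,0,-0.96,0.38,0,-1]
    - [0,0,0,-0.96,0.38,0,-1]
    - [0,0,0,-0.96,0.38,0,-1]
    - [0,0,0,-0.96,0.38,0,-1]
    - [0,0,0,-0.96,0.38,0,-1]
    - [0,0,0,-0.96,0.38,0,-1]
    - [0,0,0,-0.96,0.38,0,-1]
    - [0,0,0,-0.96,0.38,0,-1]
    - [0,0,0,-0.96,0.38,0,-1]

```text
time_s: 2.1
tcp_pos: [0.3959, 0.2113, 0.3434]
tool_rot: [-0.0, 0.707, 0.707, 0.0]
ft_force: [-0.0, 0.5, -0.9]
gripper_width: 0.0878
finger_force: 0.0
```

Call:
arm_command:
  rows:
    - [0,0,0,-0.96,0.38,0,-1]
    - [0,0,0,-0.96,0.38,0,-1]
    - [0,0,0,-0.96,0.38,0,-1]
    - [0,0,0,-0.96,0.38,0,-1]
    - [0,0,0,-0.96,0.38,0,-1]
    - [0,0,0,0,0,0,-1]
    - [0,0,0,0,0,0,-1]
    - [0,0,0,0,0,0,-1]

```text
time_s: 2.9
tcp_pos: [0.4714, 0.0222, 0.3432]
tool_rot: [-0.0, 0.706, 0.708, -0.0]
ft_force: [-0.1, 0.3, -0.2]
gripper_width: 0.0877
finger_force: 0.0
```

Run:
```python
from cell import bot
from h import *
import json
w=bot.camera_info("wrist"); im=bot.camera("wrist"); cv2.imwrite("pics/w1.png",im)
json.dump({k:(v.tolist() if hasattr(v,'tolist') else v) for k,v in w.items()},open("w1.json","w"))
s=bot.observe(); print(s["time_s"],s["tcp_pos"],s["tool_rot"])
```

```text
2.95 [0.47144502 0.02246157 0.34323171] [-4.00467873e-04  7.05996129e-01  7.08215573e-01 -9.00685853e-05]
```

View pics/w1.png

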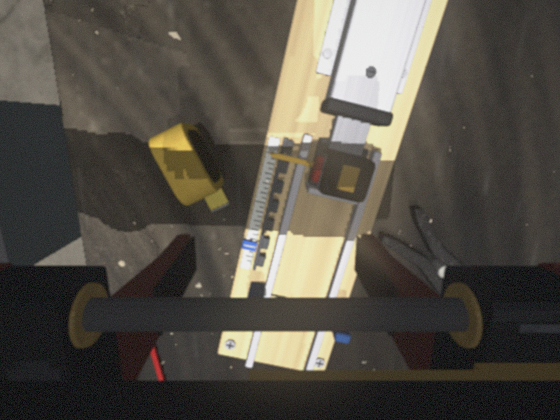

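The wrist view shows the pointer tip near (273,156), the mark near (249,245), the button at (317,170) and the grip at (347,175). The trough lips run down to about (250,365) and (322,360).

Run:
```python
from h import *
im=cv2.imread("pics/w1.png")
c=im[120:270,225:400]; c=cv2.convertScaleAbs(c,alpha=1.3,beta=15)
cv2.imwrite("pics/c1.png",cv2.resize(c,(700,600),interpolation=cv2.INTER_CUBIC))
```

```text
(no output)
```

View pics/c1.png

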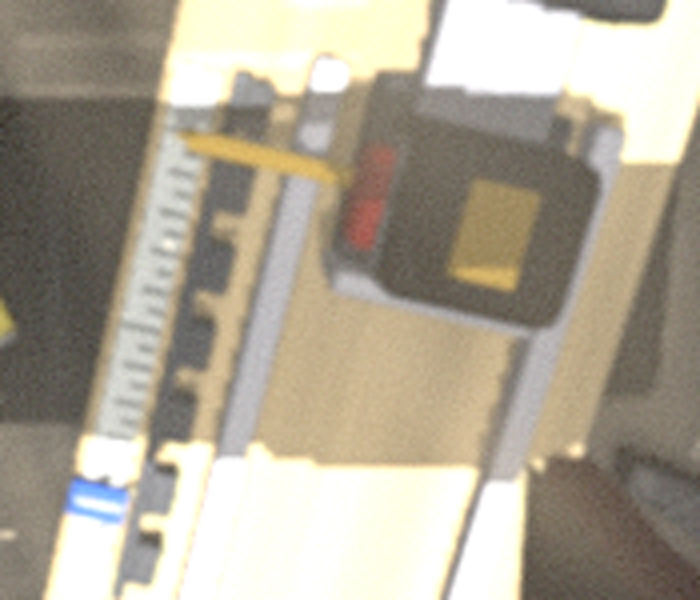

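```bash
cat > m.py <<'E'
from h import *
import json
w=json.load(open("w1.json"))
P=lambda x,y,z:ray(w,[[x/4+225,y/4+120]],z)[0]
fi=[P(308,200,.024),P(247,455,.024)]; fo=[P(285,200,.024),P(218,450,.024)]
bi=[P(530,340,.024),P(487,470,.024)]; bo=[P(620,140,.024),P(522,475,.024)]
for l in(fi,fo,bi,bo):
    d=l[0]-l[1]; print("yaw",np.degrees(np.arctan2(-d[0],d[1])))
E
python3 - <<'E'
from m import *
from cell import bot
i=bot.camera_info("top")
# top cam long deck edges (z .012) from the crop
e1=ray(i,[[160,201],[323,236.5]],.012);e2=ray(i,[[147.5,247],[313.3,284]],.012)
for e in(e1,e2):
    d=e[0]-e[1]; print("topyaw",np.degrees(np.arctan2(-d[0],d[1])),np.linalg.norm(d))
g=ray(i,[[289.3,231.5],[281.3,266.2]],.05).mean(0); print("guides mid top cam",g, "deck centre",(e1.mean(0)+e2.mean(0))/2)
for yaw in(-12.5,):
    a=np.radians(yaw);X=np.array([np.cos(a),np.sin(a)]);Y=np.array([-np.sin(a),np.cos(a)])
    f=lambda p:(round(p[:2]@X*1000,1),round(p[:2]@Y*1000,1))
    for n,l in(("fi",fi),("fo",fo),("bi",bi),("bo",bo)): print(n,[f(p) for p in l])
    print("guides",f(g),"decktop",[f(p) for p in(*e1,*e2)])
    print("pointer",f(P(183,140,.024)),"mark",f(P(97,500,.019)),"foot top edge",f(P(335,290,.044)),f(P(535,335,.044)),"gripc",f(P(490,215,.074)),f(P(497,235,.074)),"button",f(P(368,198,.055)))
E
```

```text
yaw -12.126766698721172
yaw -13.936153366195091
yaw -14.13658550303187
yaw -11.780374598375124
topyaw -12.867477242128993 0.4460877139086343
topyaw -13.000461411484693 0.44721088196856457
guides mid top cam [ 0.49300674 -0.09628007  0.05      ] deck centre [0.51612129 0.03433708 0.012     ]
fi [(np.float64(475.6), np.float64(153.8)), (np.float64(476.0), np.float64(88.7))]
fo [(np.float64(470.3), np.float64(152.6)), (np.float64(468.7), np.float64(88.4))]
bi [(np.float64(536.4), np.float64(132.4)), (np.float64(535.4), np.float64(97.8))]
bo [(np.float64(543.2), np.float64(183.3)), (np.float64(544.3), np.float64(98.5))]
guides (np.float64(502.2), np.float64(12.7)) decktop [(np.float64(561.5), np.float64(367.6)), (np.float64(558.7), np.float64(-78.4)), (np.float64(434.8), np.float64(369.5)), (np.float64(430.9), np.float64(-77.7))]
pointer (np.float64(443.8), np.float64(161.1)) mark (np.float64(442.0), np.float64(66.7)) foot top edge (np.float64(484.0), np.float64(138.0)) (np.float64(530.7), np.float64(137.7)) gripc (np.float64(505.5), np.float64(165.0)) (np.float64(507.9), np.float64(161.5)) button (np.float64(484.3), np.float64(160.9))
```

Call:
arm_command:
  rows:
    - [0,0,0,-0.98,0.14,0,-1]
    - [0,0,0,-0.98,0.14,0,-1]
    - [0,0,0,-0.98,0.14,0.1,-1]
    - [0,0,0,-0.98,0.14,0.2,-1]
    - [0,0,0,-0.98,0.14,0.2,-1]
    - [0,0,0,-0.98,0.14,0.2,-1]
    - [0,0,0,-0.98,0.14,0.2,-1]
    - [0,0,0,-0.98,0.14,0.2,-1]
    - [0,0,0,-0.98,0.14,0.2,-1]
    - [0,0,0,0,0,0,-1]
    - [0,0,0,0,0,0,-1]
    - [0,0,0,0,0,0,-1]

```text
time_s: 4.15
tcp_pos: [0.5232, -0.3295, 0.2912]
tool_rot: [-0.001, 0.706, 0.708, 0.0]
ft_force: [0.0, 0.5, 0.8]
gripper_width: 0.0877
finger_force: 0.0
```

Run:
```python
from cell import bot
from h import *
w=bot.camera_info("wrist"); im=bot.camera("wrist"); cv2.imwrite("pics/w2.png",im)
s=bot.observe(); print(s["time_s"],s["tcp_pos"])
q=s["tool_rot"]; T=Ro.from_quat([q[1],q[2],q[3],q[0]]).as_matrix(); print(np.degrees(np.arctan2(T[1,0],T[0,0])))
hsv=cv2.cvtColor(im,cv2.COLOR_BGR2HSV)
m=cv2.inRange(hsv,(8,40,90),(35,200,255)); p0=proj(w,[[.5218,-.3548,.034]])[0]; print("expected",p0)
for c in big(m,6):
    r=cv2.minAreaRect(c); b=cv2.boxPoints(r); print(cv2.contourArea(c),r,ray(w,b,.034).round(4)[:,:2].tolist(),ray(w,[r[0]],.034).round(4))
cv2.imwrite("pics/w2.png",im)
```

```text
4.2 [ 0.52322981 -0.32939792  0.29139649]
90.21751875933614
expected [271.9885998  244.86412927]
29134.0 ((481.0, 146.5), (293.0, 156.0), 90.0) [[0.6078, -0.1826], [0.7104, -0.1823], [0.76, -0.3969], [0.6305, -0.3972]] [[ 0.6751 -0.2773  0.034 ]]
9163.5 ((273.5758972167969, 247.30877685546875), (119.14569091796875, 125.35963439941406), 88.45184326171875) [[0.4742, -0.31], [0.5692, -0.3071], [0.577, -0.4087], [0.4718, -0.4122]] [[ 0.5231 -0.3569  0.034 ]]
2320.0 ((213.5, 19.0), (38.0, 157.0), 90.0) [[0.4318, -0.1831], [0.5349, -0.1828], [0.5353, -0.2055], [0.4293, -0.2058]] [[ 0.4828 -0.1942  0.034 ]]
560.5 ((348.5, 365.0), (79.0, 12.0), 0.0) [[0.5548, -0.4749], [0.5544, -0.4622], [0.6241, -0.4621], [0.6253, -0.4748]] [[ 0.5897 -0.4685  0.034 ]]
506.5 ((467.9139709472656, 311.98504638671875), (65.22830963134766, 25.399559020996094), 62.987335205078125) [[0.6621, -0.3932], [0.6792, -0.3827], [0.7133, -0.4377], [0.6957, -0.4494]] [[ 0.6872 -0.415   0.034 ]]
196.5 ((75.50670623779297, 317.0289306640625), (12.397784233093262, 57.217647552490234), 5.389311790466309) [[0.3433, -0.4482], [0.3568, -0.3932], [0.3668, -0.3943], [0.3539, -0.4494]] [[ 0.3554 -0.4205  0.034 ]]
```

View pics/w2.png

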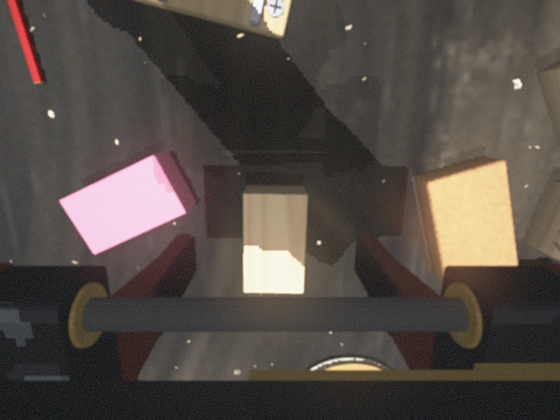

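The block lies at columns 244–306, rows 186–293, square under the gripper; pink is to the left and the cork to the right.

Run:
```python
from cell import bot
from h import *
w=bot.camera_info("wrist")
print(ray(w,[[244,194],[307,194],[304.5,293],[243.5,293]],.034).round(4))
print(proj(w,[[.5232,-.3294,.034]]))
```

```text
[[ 0.5006 -0.3135  0.034 ]
 [ 0.5486 -0.3133  0.034 ]
 [ 0.5489 -0.3975  0.034 ]
 [ 0.4983 -0.3976  0.034 ]]
[[273.65203411 214.152115  ]]
```

Call:
arm_command:
  rows:
    - [0,0,0.7,-0.65,0.02,0.2,-1]
    - [0,0,0,0,0,0.7,-1]
    - [0,0,0,0,0,0.7,-1]
    - [0,0,0,0,0,0.5,-1]
    - [0,0,0,0,0,0.23,-1]
    - [0,0,0,0,0,0,-1]
    - [0,0,0,0,0,0,1]
    - [0,0,0,0,0,0,1]
    - [0,0,0,0,0,0,1]
    - [0,0,0,0,0,0,1]
    - [0,0,0,0,0,0,1]
    - [0,0,0,0,0,0,1]

```text
time_s: 5.4
tcp_pos: [0.5233, -0.3578, 0.1985]
tool_rot: [0.0, 0.711, 0.703, 0.0]
ft_force: [-0.3, 0.2, 3.4]
gripper_width: 0.0496
finger_force: 30.0
```

Call:
arm_command:
  rows:
    - [0,0,0,0,0,-0.8,1]
    - [0,0,0,0,0,-0.8,1]
    - [0,0,6.1,0,0,-0.8,1]
    - [0,0,6.15,0,0,-0.2,1]
    - [0,0,0,0.5,-0.13,0,1]
    - [0,0,0,0.92,-0.25,0,1]
    - [0,0,0,0.92,-0.25,0,1]
    - [0,0,0,0.92,-0.25,0,1]
    - [0,0,0,0.92,-0.25,0,1]
    - [0,0,0,0.92,-0.25,0,1]
    - [0,0,0,0.92,-0.25,0,1]
    - [0,0,0,0.92,-0.25,0,1]
    - [0,0,0,0.95,-0.25,0,1]
    - [0,0,0,0,0,0.5,1]
    - [0,0,0,0,0,0.5,1]
    - [0,0,0,0,0,0.4,1]
    - [0,0,0,0,0,0,1]
    - [0,0,0,0,0,0,1]

```text
time_s: 7.2
tcp_pos: [0.5108, -0.0313, 0.2464]
tool_rot: [-0.0, 0.782, 0.623, -0.0]
ft_force: [-0.1, -0.8, 0.4]
gripper_width: 0.0497
finger_force: 30.0
```

Run:
```python
from cell import bot
from h import *
import json
w=bot.camera_info("wrist"); im=bot.camera("wrist"); cv2.imwrite("pics/w3.png",im)
json.dump({k:(v.tolist() if hasattr(v,'tolist') else v) for k,v in w.items()},open("w3.json","w"))
cv2.imwrite("pics/top3.png",bot.camera("top"))
s=bot.observe(); print(s["time_s"],s["tcp_pos"],s["gripper_width"])
q=s["tool_rot"]; T=Ro.from_quat([q[1],q[2],q[3],q[0]]).as_matrix(); print(np.degrees(np.arctan2(T[1,0],T[0,0])))
```

```text
7.3 [ 0.51110538 -0.03131107  0.24704873] 0.049567994509131234
77.06511165572094
```

View pics/w3.png

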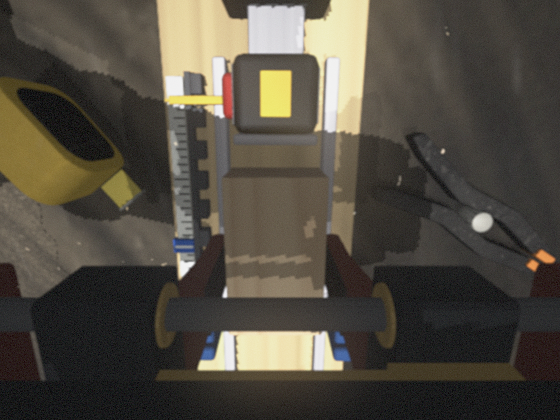

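The view shows the block aligned with the trough: its near edge is at row 172, the lips run at columns ~216–226 and 328–340, the pointer tip is at (169,100) and the mark at (184,244).

Run:
```python
from h import *
import json
from scipy.signal import find_peaks
w=json.load(open("w3.json")); tcp=np.array([.51111,-.03131]); a=np.radians(77.065)
Y=np.array([np.cos(a),np.sin(a)]);X=np.array([Y[1],-Y[0]])
f=lambda u,v,z:tuple(((ray(w,[[u,v]],z)[0][:2]-tcp)@np.c_[X,Y]*1000).round(1).tolist())
g=cv2.cvtColor(cv2.imread("pics/w3.png"),cv2.COLOR_BGR2GRAY).astype(float)
for r in(145,160):
    d=np.diff(cv2.GaussianBlur(g[r-2:r+3].mean(0)[None],(5,1),0)[0])
    p=[k for k in find_peaks(abs(d),height=4)[0] if 150<k<380]; print(r,[(int(k),f(k+.5,r,.024)[0],round(d[k])) for k in p])
for r in(190,215,360):
    d=np.diff(cv2.GaussianBlur(g[r-2:r+3].mean(0)[None],(5,1),0)[0])
    p=[k for k in find_peaks(abs(d),height=3)[0] if 200<k<350]; print(r,[(int(k),f(k+.5,r,.0825)[0],f(k+.5,r,.024)[0],round(d[k])) for k in p])
print("block end",f(275,172,.0825),"foot top",f(275,139,.044),f(275,143,.044),"pointer",f(169,100,.024),"mark",f(184,244,.019),"grip cap",f(276,93,.074),"grip sides",f(235,95,.074),f(318,95,.074),"grip y",f(276,55,.074),f(276,133,.074),"btn",f(223,95,.055),"guides",f(210,346,.055),f(341,346,.055))
```

```text
145 [(167, -66.3, 22), (177, -60.0, -17), (187, -53.8, -13), (206, -42.0, 14), (226, -29.5, -7), (230, -27.0, 4), (320, 29.1, -4), (323, 31.0, 4), (335, 38.5, 8), (339, 41.0, -9), (358, 52.9, -11)]
160 [(168, -66.5, 22), (177, -60.8, -10), (188, -53.8, -14), (197, -48.2, 10), (206, -42.5, 4), (226, -29.9, -7), (230, -27.3, 4), (319, 28.9, -4), (323, 31.4, 5), (334, 38.3, 8), (338, 40.8, -9), (357, 52.8, -10)]
190 [(207, -30.2, -42.9, 6), (332, 27.1, 37.9, 8), (341, 31.2, 43.8, -7)]
215 [(209, -29.9, -42.5, 22), (218, -25.7, -36.6, -13), (331, 27.2, 38.1, 9)]
360 [(213, -32.1, -45.7, 14), (233, -21.5, -30.6, -36), (237, -19.4, -27.6, 33), (300, 14.2, 19.8, 3), (310, 19.6, 27.3, -26), (314, 21.7, 30.4, 26), (321, 25.4, 35.6, -4), (333, 31.8, 44.7, -19), (342, 36.6, 51.4, -17), (349, 40.4, 56.7, -11)]
block end (0.7, 47.1) foot top (0.8, 59.7) (0.8, 57.5) pointer (-63.0, 81.7) mark (-62.4, -12.9) grip cap (1.2, 81.5) grip sides (-17.2, 80.7) (20.1, 80.6) grip y (1.2, 97.2) (1.2, 64.0) btn (-25.6, 82.2) guides (-40.2, -67.1) (42.1, -67.2)
```

Call:
arm_command:
  rows:
    - [0,0,0,0,0,0.3,1]
    - [0,0,0,0,0,0.3,1]
    - [0,0,0,0,0,0.2,1]
    - [0,0,0,0,0,0.1,1]
    - [0,0,0,0,0,0,1]
    - [0,0,0,0,0,0,1]

```text
time_s: 7.9
tcp_pos: [0.5104, -0.0312, 0.21]
tool_rot: [-0.001, 0.782, 0.623, -0.0]
ft_force: [-2.2, -0.3, 2.7]
gripper_width: 0.0501
finger_force: 30.0
```

Call:
arm_command:
  rows:
    - [0,0,0,0,0,0,-1]
    - [0,0,0,0,0,0,-1]
    - [0,0,0,0,0,0,-1]
    - [0,0,0,0,0,0,-1]
    - [0,0,0,0,0,0,-1]
    - [0,0,0,0,0,0,-1]
    - [0,0,0,0,0,-0.3,-1]
    - [0,0,0,0,0,-0.7,-1]
    - [0,0,0,0,0,-0.7,-1]
    - [0,0,0,0.5,0.02,0,-1]
    - [0,0,0,0.7,0,0,-1]
    - [0,0,0,0.6,0,0,-1]
    - [0,0,0,0.24,0,0,-1]
    - [0,0,0,0,0,0,-1]
    - [0,0,0,0,0,0,-1]

```text
time_s: 9.4
tcp_pos: [0.5295, 0.0472, 0.2785]
tool_rot: [0.0, 0.782, 0.623, -0.0]
ft_force: [-0.9, -0.7, 0.2]
gripper_width: 0.0879
finger_force: 0.0
```

Run:
```python
from cell import bot
from h import *
import json
w=bot.camera_info("wrist"); im=bot.camera("wrist"); cv2.imwrite("pics/w4.png",im)
json.dump({k:(v.tolist() if hasattr(v,'tolist') else v) for k,v in w.items()},open("w4.json","w"))
s=bot.observe(); print(s["time_s"],s["tcp_pos"],s["gripper_width"],s["ft_force"])
q=s["tool_rot"]; T=Ro.from_quat([q[1],q[2],q[3],q[0]]).as_matrix(); print(np.degrees(np.arctan2(T[1,0],T[0,0])))
```

```text
9.45 [0.52944865 0.04685859 0.27844696] 0.08756588783812588 [ 0.70996546  0.03129596 -0.22971817]
76.99128655548586
```

View pics/w4.png

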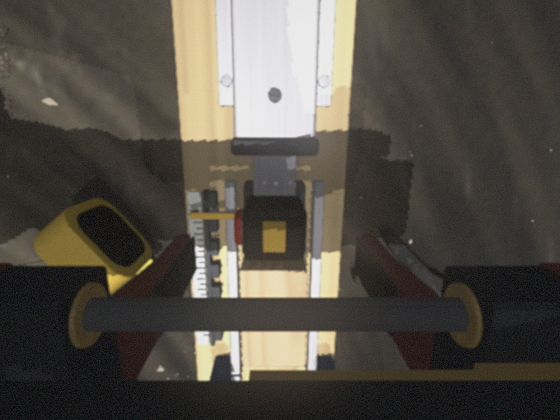

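The grip sits between the fingers with its cap at (274,237), the button at column ~239 and the pointer tip near (190,216). I'll work out the correction and check the block in the fixed cameras.

Run:
```python
from cell import bot
from h import *
import json
w=json.load(open("w4.json")); tcp=np.array([.52945,.04686]); a=np.radians(77.0)
Y=np.array([np.cos(a),np.sin(a)]);X=np.array([Y[1],-Y[0]])
f=lambda u,v,z:tuple(((ray(w,[[u,v]],z)[0][:2]-tcp)@np.c_[X,Y]*1000).round(1).tolist())
im=cv2.imread("pics/w4.png"); g=cv2.cvtColor(im,cv2.COLOR_BGR2HSV)
y=cv2.inRange(g,(15,100,100),(35,255,255)); y[:,:255]=0;y[:,295:]=0;y[:210]=0;y[258:]=0
c=big(y)[0]; r=cv2.minAreaRect(c);print("cap",r,f(*r[0],.074))
rd=cv2.inRange(g,(0,120,50),(8,255,255))|cv2.inRange(g,(172,120,50),(180,255,255)); rd[:,:225]=0;rd[:,255:]=0
b=cv2.boundingRect(big(rd)[0]);print("red",b,f(b[0],b[1]+b[3]/2,.055),f(b[0],b[1]+b[3]/2,.064))
print("grip sides",f(243,235,.074),f(307,235,.074),"pointer",f(190,216,.024),"lips",f(236,280,.024),f(310,280,.024))
t=bot.camera("top");s=bot.camera("side")
A=cv2.resize(t[200:300,180:330],(600,400),interpolation=cv2.INTER_CUBIC)
B=cv2.resize(s[190:290,260:360],(400,400),interpolation=cv2.INTER_CUBIC)
cv2.imwrite("pics/c4.png",cv2.resize(np.hstack([A,B]),(800,320)))
```

```text
cap ((274.0, 237.0), (30.0, 22.0), 90.0) (0.5, 1.1)
red (235, 211, 6, 33) (-25.7, 0.8) (-24.5, 3.8)
grip sides (-18.5, 2.4) (20.7, 2.4) pointer (-64.0, -0.5) lips (-30.5, -54.6) (29.5, -54.6)
```

View pics/c4.png

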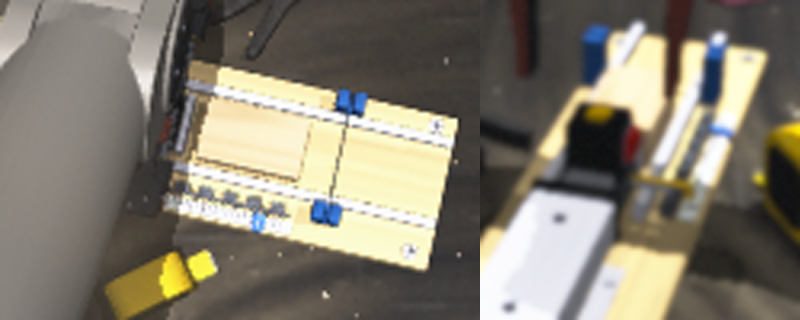

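The block lies flat in the trough short of the guides. Now I'll descend over the grip and squeeze.

Call:
arm_command:
  rows:
    - [0,0,0,0.02,0.01,0.4,-1]
    - [0,0,0,0,0,0.4,-1]
    - [0,0,0,0,0,0.4,-1]
    - [0,0,0,0,0,0.2,-1]
    - [0,0,0,0,0,0,-1]
    - [0,0,0,0,0,0,1]
    - [0,0,0,0,0,0,1]
    - [0,0,0,0,0,0,1]
    - [0,0,0,0,0,0,1]
    - [0,0,0,0,0,0,1]
    - [0,0,0,0,0,0,1]
    - [0,0,0,0,0,0,1]
    - [0,0,0,0,0,0,1]

```text
time_s: 10.85
tcp_pos: [0.5295, 0.0492, 0.222]
tool_rot: [-0.001, 0.782, 0.623, -0.001]
ft_force: [-5.0, 1.0, 5.1]
gripper_width: 0.0401
finger_force: 30.0
```

Call:
arm_command:
  rows:
    - [0,0,0,-0.03,0,0,1]
    - [0,0,0,-0.05,0,0,1]
    - [0,0,0,-0.07,0,0,1]
    - [0,0,0,-0.07,0,0,1]
    - [0,0,0,-0.07,0,0,1]
    - [0,0,0,-0.07,0,0,1]
    - [0,0,0,-0.07,0,0,1]
    - [0,0,0,-0.07,0,0,1]
    - [0,0,0,-0.07,0,0,1]
    - [0,0,0,-0.07,0,0,1]
    - [0,0,0,-0.07,0,0,1]
    - [0,0,0,-0.07,0,0,1]
    - [0,0,0,-0.07,0,0,1]
    - [0,0,0,-0.07,0,0,1]
    - [0,0,0,-0.07,0,0,1]
    - [0,0,0,-0.07,0,0,1]
    - [0,0,0,-0.07,0,0,1]
    - [0,0,0,-0.07,0,0,1]
    - [0,0,0,-0.07,0,0,1]
    - [0,0,0,-0.07,0,0,1]

```text
time_s: 12.85
tcp_pos: [0.5176, -0.0021, 0.222]
tool_rot: [-0.002, 0.782, 0.623, -0.0]
ft_force: [-5.7, 4.6, 4.5]
gripper_width: 0.0398
finger_force: 30.0
```

Call:
arm_command:
  rows:
    - [0,0,0,-0.06,0,0,1]
    - [0,0,0,-0.06,0,0,1]
    - [0,0,0,-0.06,0,0,1]
    - [0,0,0,-0.06,0,0,1]
    - [0,0,0,-0.06,0,0,1]
    - [0,0,0,-0.06,0,0,1]
    - [0,0,0,-0.06,0,0,1]
    - [0,0,0,-0.06,0,0,1]
    - [0,0,0,-0.06,0,0,1]
    - [0,0,0,-0.06,0,0,1]
    - [0,0,0,-0.06,0,0,1]
    - [0,0,0,-0.04,0,0,1]
    - [0,0,0,-0.02,0,0,1]
    - [0,0,0,0,0,0,1]
    - [0,0,0,0,0,0,1]

```text
time_s: 14.35
tcp_pos: [0.5109, -0.0305, 0.222]
tool_rot: [-0.002, 0.782, 0.623, -0.001]
ft_force: [-6.7, 4.4, 6.0]
gripper_width: 0.0406
finger_force: 30.0
```

Run:
```python
from cell import bot
from h import *
import json
w=bot.camera_info("wrist"); im=bot.camera("wrist"); cv2.imwrite("pics/w5.png",im)
json.dump({k:(v.tolist() if hasattr(v,'tolist') else v) for k,v in w.items()},open("w5.json","w"))
s=bot.observe(); print(s["time_s"],s["tcp_pos"],s["gripper_width"],s["ft_force"])
c0=np.array([.5295,.0492]);d=s["tcp_pos"][:2]-c0;print("travel",np.linalg.norm(d)*1000)
g=cv2.cvtColor(im,cv2.COLOR_BGR2HSV)
print("mark px expected",proj(w,[[.4468,-.0305,.019]]))
t=bot.camera("top"); sd=bot.camera("side"); cv2.imwrite("pics/top5.png",t)
A=cv2.resize(im[120:330,90:300],(400,400),interpolation=cv2.INTER_CUBIC)
B=cv2.resize(sd[190:260,285:355],(400,400),interpolation=cv2.INTER_CUBIC)
cv2.imwrite("pics/c5.png",np.hstack([A,B]))
```

```text
14.4 [ 0.51092583 -0.03047472  0.22200153] 0.040306078527548896 [-5.64800865  4.8411446   6.61641221]
travel 81.81113072667743
mark px expected [[173.7283135  261.16442725]]
```

View pics/c5.png

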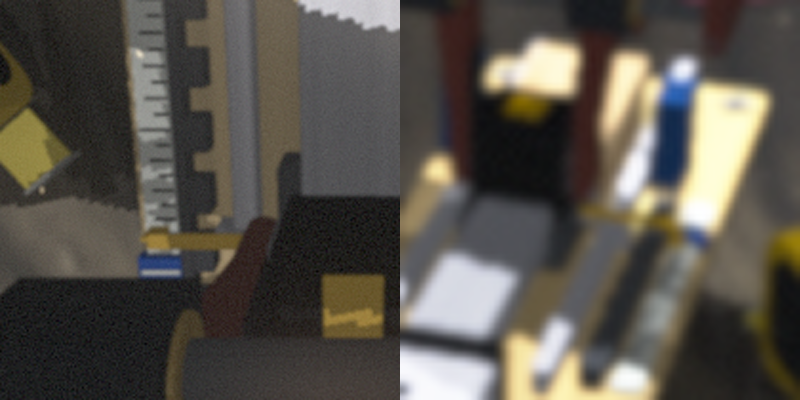

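The crop shows the pointer at crop row 240 (image row ~246). The mark's white line is at crop row ~266 (row ~259.6), so about 12 mm remain.

Run:
```python
from h import *
import json
a=np.radians(77.05);Y=np.array([np.cos(a),np.sin(a)])
L=lambda n:json.load(open(n))
w1,w3,w4,w5=map(L,("w1.json","w3.json","w4.json","w5.json"))
yy=lambda w,u,v,z:ray(w,[[u,v]],z)[0][:2]@Y*1000
# refine rows in w5 by profiles
im=cv2.imread("pics/w5.png").astype(int)
def prof(n,c0,c1,r0,r1):
    im=cv2.imread(n)[r0:r1,c0:c1].astype(float).mean(1); 
    for k,p in enumerate(im): print(r0+k,p.round().astype(int).tolist(),end=" ")
    print()
prof("pics/w5.png",180,205,238,254); prof("pics/w5.png",168,182,252,268)
prof("pics/w3.png",172,178,92,108); prof("pics/w3.png",178,190,236,252)
prof("pics/w4.png",193,215,208,224)
for z in(.019,.022,.025,.028):
    print(z,"rem5",yy(w5,190,246,z)-yy(w5,175,259.6,.019),"home w1",yy(w1,271,155,z),"w3",yy(w3,172,100,z),"w4",yy(w4,195,216,z),"now+81.8",yy(w5,190,246,z)+81.8)
print("mark w1,w3,w5",yy(w1,249.25,245,.019),yy(w3,184,244,.019),yy(w5,175,259.6,.019))
```

```text
238 [72, 81, 85] 239 [69, 76, 79] 240 [64, 67, 69] 241 [59, 65, 68] 242 [51, 72, 81] 243 [44, 81, 96] 244 [44, 87, 105] 245 [47, 90, 108] 246 [44, 88, 106] 247 [46, 89, 107] 248 [44, 88, 106] 249 [46, 88, 105] 250 [54, 86, 100] 251 [66, 80, 87] 252 [71, 73, 73] 253 [67, 65, 64] 
252 [111, 115, 114] 253 [92, 86, 83] 254 [81, 58, 50] 255 [93, 54, 37] 256 [110, 61, 40] 257 [119, 67, 44] 258 [119, 66, 44] 259 [118, 64, 41] 260 [116, 68, 49] 261 [123, 98, 91] 262 [141, 138, 135] 263 [147, 146, 144] 264 [129, 114, 109] 265 [95, 70, 61] 266 [60, 41, 35] 267 [35, 31, 30] 
92 [242, 241, 241] 93 [242, 241, 241] 94 [239, 238, 238] 95 [197, 224, 232] 96 [129, 218, 234] 97 [107, 223, 239] 98 [107, 226, 240] 99 [109, 226, 240] 100 [109, 227, 240] 101 [109, 228, 240] 102 [105, 224, 238] 103 [127, 212, 230] 104 [179, 206, 218] 105 [205, 207, 209] 106 [179, 180, 180] 107 [134, 136, 136] 
236 [116, 121, 121] 237 [112, 115, 113] 238 [93, 87, 84] 239 [85, 60, 50] 240 [103, 60, 43] 241 [116, 67, 47] 242 [120, 69, 47] 243 [121, 69, 47] 244 [120, 77, 59] 245 [130, 108, 99] 246 [143, 138, 134] 247 [142, 136
[... 249 characters left out ...]
, 122, 148] 218 [71, 120, 142] 219 [88, 112, 124] 220 [92, 99, 102] 221 [89, 91, 91] 222 [82, 85, 85] 223 [90, 93, 93] 
0.019 rem5 9.042731122989366 home w1 164.13836991582988 w3 166.04841091869855 w4 162.40236720730377 now+81.8 162.30034009656498
0.022 rem5 10.256281433036719 home w1 164.43996392789683 w3 165.8589536384818 w4 163.30263474791627 now+81.8 163.51389040661235
0.025 rem5 11.469831743084072 home w1 164.74155793996374 w3 165.66949635826506 w4 164.20290228852872 now+81.8 164.72744071665971
0.028 rem5 12.683382053131425 home w1 165.04315195203066 w3 165.4800390780483 w4 165.10316982914122 now+81.8 165.94099102670705
mark w1,w3,w5 70.21082317357319 71.07514531455335 71.45760897357563
```

Call:
arm_command:
  rows:
    - [0,0,0,-0.05,0,0,1]
    - [0,0,0,-0.05,0,0,1]
    - [0,0,0,-0.05,0,0,1]
    - [0,0,0,-0.05,0,0,1]
    - [0,0,0,-0.04,0,0,1]
    - [0,0,0,-0.02,0,0,1]
    - [0,0,0,-0.01,0,0,1]
    - [0,0,0,0,0,0,1]
    - [0,0,0,0,0,0,1]

```text
time_s: 15.4
tcp_pos: [0.5085, -0.041, 0.222]
tool_rot: [-0.002, 0.782, 0.623, -0.001]
ft_force: [-6.3, 5.1, 6.2]
gripper_width: 0.0403
finger_force: 30.0
```

Run:
```python
from cell import bot
from h import *
import json
w=bot.camera_info("wrist"); im=bot.camera("wrist"); cv2.imwrite("pics/w6.png",im)
s=bot.observe(); print(s["time_s"],s["tcp_pos"],s["gripper_width"],s["ft_force"])
d=s["tcp_pos"][:2]-[.5295,.0492];tr=np.linalg.norm(d)*1000;print("travel",tr)
a=np.radians(77.05);Y=np.array([np.cos(a),np.sin(a)])
w3,w4=[json.load(open(n)) for n in("w3.json","w4.json")]
yy=lambda w,u,v,z:ray(w,[[u,v]],z)[0][:2]@Y*1000
def prof(im,c0,c1,r0,r1):
    for k,p in enumerate(im[r0:r1,c0:c1].astype(float).mean(1)): print(r0+k,p.round().astype(int).tolist(),end=" ")
    print()
u=proj(w,[[.4468,-.0305,.019]])[0];print(u)
prof(im,180,205,238,254); prof(im,int(u[0])-6,int(u[0])+6,236,264)
for z in(.022,.025,.028): print(z,"w3 dist",yy(w3,172,99.5,z)-yy(w3,184,246.3,.019),"home w3,w4,now",yy(w3,172,99.5,z),yy(w4,195,215.7,z),yy(w,190,246.3,z)+tr)
for r in(248,250,252,254): print(r,yy(w,u[0],r,.019))
print("mark w3",yy(w3,184,246.3,.019))
```

```text
15.45 [ 0.50848575 -0.04099452  0.22201893] 0.040317415235304147 [-6.7452425   4.44516903  7.50323707]
travel 92.61020248448138
[172.40585623 244.95863289]
238 [53, 50, 48] 239 [55, 49, 47] 240 [58, 50, 47] 241 [58, 56, 57] 242 [51, 68, 78] 243 [45, 81, 96] 244 [45, 87, 105] 245 [45, 89, 107] 246 [45, 89, 107] 247 [45, 88, 106] 248 [45, 88, 106] 249 [44, 87, 104] 250 [53, 83, 98] 251 [66, 76, 83] 252 [70, 69, 71] 253 [68, 67, 68] 
236 [111, 113, 111] 237 [91, 87, 84] 238 [67, 63, 62] 239 [56, 64, 69] 240 [52, 70, 79] 241 [48, 72, 82] 242 [47, 82, 96] 243 [49, 99, 120] 244 [56, 117, 142] 245 [59, 123, 149] 246 [64, 125, 151] 247 [71, 127, 152] 248 [72, 126, 149] 249 [69, 116, 138] 250 [85, 102, 116] 251 [106, 80, 77] 252 [116, 72, 57] 253 [122, 96, 88] 254 [131, 130, 128] 255 [134, 141, 142] 256 [131, 140, 141] 257 [135, 143, 144] 258 [137, 146, 147] 259 [138, 145, 147] 260 [136, 146, 146] 261 [133, 141, 143] 262 [122, 129, 131] 263 [116, 123, 126] 
0.022 w3 dist 96.78165575569045 home w3,w4,now 166.1478295314862 163.54458823220185 163.36628703727098
0.025 w3 dist 96.58792463791187 home w3,w4,now 165.9540984137076 164.4417644088485 164.58285695909439
0.028 w3 dist 96.39419352013329 home w3,w4,now 165.76036729592903 165.33894058549515 165.79942688091782
248 68.40639465127254
250 67.08710672219891
252 65.76325309704049
254 64.43481003376958
mark w3 69.36617377579574
```

Call:
arm_command:
  rows:
    - [0,0,0,-0.03,0,0,1]
    - [0,0,0,-0.02,0,0,1]
    - [0,0,0,0,0,0,1]
    - [0,0,0,0,0,0,1]

```text
time_s: 15.85
tcp_pos: [0.508, -0.043, 0.222]
tool_rot: [-0.002, 0.782, 0.623, -0.001]
ft_force: [-7.1, 4.5, 6.0]
gripper_width: 0.0399
finger_force: 30.0
```

Run:
```python
from cell import bot
from h import *
import json
w=bot.camera_info("wrist"); im=bot.camera("wrist"); cv2.imwrite("pics/w7.png",im)
s=bot.observe(); print(s["time_s"],s["tcp_pos"],s["gripper_width"],s["ft_force"])
print("travel",np.linalg.norm(s["tcp_pos"][:2]-[.5295,.0492])*1000)
a=np.radians(77.05);Y=np.array([np.cos(a),np.sin(a)])
yy=lambda u,v,z:ray(w,[[u,v]],z)[0][:2]@Y*1000
for n in("w6","w7"):
    h=cv2.cvtColor(cv2.imread(f"pics/{n}.png"),cv2.COLOR_BGR2HSV)[230:262,154:196]
    print(n)
    for r in range(32):
        print(230+r,"".join("B" if 95<p[0]<135 and p[1]>80 else "Y" if 10<p[0]<40 and p[1]>90 else "w" if p[2]>125 else "." for p in h[r]))
for r in(240,244,248): print(r,"mark",yy(165,r,.019))
for z in(.024,.027): print("ptr",z,yy(185,246.3,z))
```

```text
15.9 [ 0.50799354 -0.04299118  0.22201203] 0.03986076729509962 [-7.16073445  4.55757917  6.5520701 ]
travel 94.66647520835636
w6
230 ..........wwwwww..........................
231 ............www...........................
232 ............www...........................
233 ............www...........................
234 ............wwww..........................
235 ............wwwww.........ww..............
236 .............www..........ww..............
237 ..........BB..............................
238 ........BBBBB..............B..............
239 .......BBBBBBB..YYYYYYYY..BBBBB...........
240 .......BBBBBBB.YYYYYYYYY.BBBBBB...........
241 .......BBBBBB.YYYYYYYYYY.BBBBB............
242 .......BBBBB.YYYYYYYYYYY.......YYYYYYYYYYY
243 .......BBB..YYYYYYYYYYYYYYYYYYYYYYYYYYYYYY
244 .......BB..YYYYYYYYYYYYYYYYYYYYYYYYYYYYYYY
245 ........B.wYYYYYYYYYYYYYYYYYYYYYYYYYYYYYYY
246 ..........wwwYYYYYYYYYYYYYYYYYYYYYYYYYYYYY
247 .........wwwwwYYYYYYYYYYYYYYYYYYYYYYYYYYYY
248 ........B.wwwwYYYYYYYYYYYYYYYYYYYYYYYYYYYY
249 ........BBBBB.YYYYYYYYYYYYYYYYYYYYYYYYYYYY
250 ........BBBBB..YYwYYYwYYY..
[... 1475 characters left out ...]

250 ..........BB..wwYYYYYYYYYYww...YYYYYYYYYYY
251 .............wwwwwwwwwwwwwwww.......YYYYYY
252 ............wwwwwwwwwww...................
253 ............wwwwwwwwwww...................
254 ............wwwwwwwwwwwwwwwwww............
255 .............wwwwwwwwwwwwwwwww............
256 .............wwwwwwwwwwwwwwwww............
257 .............wwwwwwwwwwwwwwwww............
258 .............wwwwwwwwwwwwwwwww............
259 .............wwwwwwwww.w..................
260 .............wwwwww.......................
261 .............wwwwwww......................
240 mark 71.59200880327698
244 mark 68.9847826806461
248 mark 66.35956936980567
ptr 0.024 69.52236605887987
ptr 0.027 70.73908441367556
```

Call:
arm_command:
  rows:
    - [0,0,0,-0.03,0,0,1]
    - [0,0,0,-0.01,0,0,1]
    - [0,0,0,0,0,0,1]
    - [0,0,0,0,0,0,1]
    - [0,0,0,0,0,0,1]

```text
time_s: 16.4
tcp_pos: [0.5077, -0.0445, 0.222]
tool_rot: [-0.002, 0.782, 0.623, -0.001]
ft_force: [-6.9, 4.3, 6.8]
gripper_width: 0.0401
finger_force: 30.0
```

Run:
```python
from cell import bot
from h import *
w=bot.camera_info("wrist"); im=bot.camera("wrist"); i=bot.camera_info("top");t=bot.camera("top"); cv2.imwrite("pics/top8.png",t)
s=bot.observe(); print(s["time_s"],s["tcp_pos"],s["gripper_width"],s["ft_force"])
print("travel",np.linalg.norm(s["tcp_pos"][:2]-[.5295,.0492])*1000)
h=cv2.cvtColor(im,cv2.COLOR_BGR2HSV)[230:256,154:196]
for r in range(26):
    print(230+r,"".join("B" if 95<p[0]<135 and p[1]>80 else "Y" if 10<p[0]<40 and p[1]>90 else "w" if p[2]>125 else "." for p in h[r]))
a=np.radians(-12.95);X=np.array([np.cos(a),np.sin(a)]);Y=np.array([-np.sin(a),np.cos(a)]);O=np.array([.526,.035])
g=cv2.cvtColor(t,cv2.COLOR_BGR2GRAY).astype(np.float32)
for x in(-15,0,15):
    ys=np.arange(-110,-222,-4); P=np.array([[*(O+X*x/1000+Y*y/1000),.046] for y in ys]); uv=proj(i,P).astype(np.float32)
    v=cv2.remap(g,uv[:,0][None],uv[:,1][None],cv2.INTER_LINEAR)[0]; print(x,[(int(y),int(k)) for y,k in zip(ys,v)])
for y in(-150,-165,-180):
    xs=np.arange(-44,45,4); uv=proj(i,np.array([[*(O+X*x/1000+Y*y/1000),.046] for x in xs])).astype(np.float32)
    v=cv2.remap(g,uv[:,0][None],uv[:,1][None],cv2.INTER_LINEAR)[0]; print("y",y,[(int(x),int(k)) for x,k in zip(xs,v)])
```

```text
16.5 [ 0.507669   -0.04450194  0.22200659] 0.04053694042817778 [-7.32782218  4.28749052  5.79879905]
travel 96.21146261487529
230 ............wwwww.........................
231 ..........B...............................
232 ........BBBB..............................
233 .......BBBBBBBBBBBBBBBBBBBBBB.............
234 .......BBBBBBBBBBBBBBBBBBBBBBB............
235 .......BBBBBBBBBBBBBBBBBBBBBBB............
236 .......BBBBBBBBBBBBBBBBBBBBBBB............
237 .......BBBBBBBBBBBBBBBBBBBBBBB............
238 .......BBBBBBBBBBBB.....BBBBBB............
239 .......BBBBBBB............BBBBB...........
240 .........wwww..YYYYYYYYY..ww.B............
241 .........www..YYYYYYYYYY..ww..............
242 .........ww..YYYYYYYYYYY.......YYYYYYYYYYY
243 .......BBB..YYYYYYYYYYYYYYYYYYYYYYYYYYYYYY
244 .......BBB.YYYYYYYYYYYYYYYYYYYYYYYYYYYYYYY
245 .......BB..YYYYYYYYYYYYYYYYYYYYYYYYYYYYYYY
246 ........B...YYYYYYYYYYYYYYYYYYYYYYYYYYYYYY
247 ..............YYYYYYYYYYYYYYYYYYYYYYYYYYYY
248 ..............YYYYYYYYYYYYYYYYYYYYYYYYYYYY
249 ............wYYYYYYYYYYYYYYYYYYYYYYYYYYYYY
250 ............wwwYYYwwYYYYYYYYYY
[... 1448 characters left out ...]
0), (-12, 237), (-8, 237), (-4, 240), (0, 241), (4, 241), (8, 239), (12, 231), (16, 228), (20, 227), (24, 171), (28, 245), (32, 250), (36, 245), (40, 241), (44, 221)]
y -165 [(-44, 244), (-40, 218), (-36, 249), (-32, 187), (-28, 129), (-24, 239), (-20, 237), (-16, 241), (-12, 238), (-8, 238), (-4, 241), (0, 242), (4, 242), (8, 241), (12, 236), (16, 234), (20, 235), (24, 189), (28, 251), (32, 247), (36, 245), (40, 242), (44, 239)]
y -180 [(-44, 240), (-40, 238), (-36, 250), (-32, 213), (-28, 172), (-24, 241), (-20, 237), (-16, 242), (-12, 239), (-8, 238), (-4, 242), (0, 243), (4, 242), (8, 242), (12, 241), (16, 240), (20, 240), (24, 187), (28, 248), (32, 234), (36, 244), (40, 243), (44, 241)]
```

```bash
python3 -c "
from cell import bot
print(bot.hand_in())"
```

```text
the job is handed in; nothing more can be done
None
```

I handed the job in at about 16.5 s with the block flat in the trough against the foot, the button squeezed in, and the pointer at the mark to within about 1–1.5 mm by my estimate; the hand-in returned no verdict.

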